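# Hold the pairing button of a doorbell chime receiver

### The job

I am pairing the new doorbell: lift the loose cover off the chime receiver and set it down flat, right way up, on the bare cabinet top, then press the round pairing button inside all the way down and keep it down for about three seconds, holding it with no more than 25 N. Finish with the button still held fully down, because I am going out to ring from the street. Do not press the square melody button next to it, do not shove the receiver about, and leave the other things on the cabinet where they are.

Things in the scene. Friction and masses are not known exactly. Their poses are not given: they have to be found in the camera images.
- receiver: base of the white chime receiver, loose on the cabinet top, 220 g: flange 124 (own x) x 62 (own y) x 5 mm, on it a deck 116 x 54 mm with a green circuit board (9.5 mm up), a black speaker in the middle (15 mm up) and two black buttons in grey collars (16 mm up): round at own +x, square at own -x. Hidden under the cover at first. Origin: centre of the underside, z up
- cover: loose white cover of the receiver, an upside-down box 124 (own x) x 62 (own y) x 30 mm, walls 2.5 mm, 60 g, dark speaker slots on top. It stands on the receiver's flange (rim 5 mm, top 35 mm above the cabinet top) with 1.5 mm play round the deck and lifts straight up, gripped across its 62 mm. Origin: centre of its open lower rim (z = 0 when on the cabinet top), z up
- learn (a joint): travel of the round black pairing button, m: 0 released, 0.007 fully down on a hard stop. A plain spring of 1 N per mm without preload (7 N at the stop) pushes it back up; past the stop the force climbs steeply, so press slowly
- learn_top (a point): centre of the flat top of the round pairing button (16 mm across), 42 mm from the receiver's centre along own +x; 25 mm above the cabinet top when up, 18 mm when fully down. Nothing else in the receiver is higher than 16 mm but the square button, 84 mm away
- melody (a joint): travel of the square black melody button, m: 0 released, 0.007 down, the same spring. Not to be pressed
- melody_top (a point): centre of the top of the square melody button (14 x 14 mm, 25 mm above the cabinet top), 42 mm from the receiver's centre along own -x
- dish: white ceramic dish of spare screws, 90 mm across, 26 mm high. Origin: centre of the underside. Leave alone
- bell_push: white bell push for the street door, a slab 80 (own x) x 40 x 14 mm with its own round button, 17 mm high there. Origin: centre of the underside. Leave alone
- hinge: steel butt hinge lying open flat, 70 (own x) x 58 x 7 mm. Origin: centre of the underside. Leave alone
- wall_hook: green plastic wall hook lying on its back plate, 60 (own x) x 32 mm, hook up to 33 mm high. Origin: centre of the underside. Leave alone
- tape: roll of black tape lying flat, 64 mm across, 18 mm high. Origin: centre of the underside. Leave alone
- screwdriver: screwdriver lying along own x, 190 mm long, handle 26 mm thick. Origin: under its middle. Leave alone
- remote: black TV remote, 160 (own x) x 44 x 18 mm. Origin: centre of the underside. Leave alone
Mind the look-alikes: they are no part of the job. Leave any brown or turquoise look-alike of the cover alone.

How it is judged:
By the outcome, as a careful person would: the job done as asked, in the order asked, and still so for the second after the job is handed in, while the arm keeps its last pose, push and grip.
It also fails if it takes over 51 s, if anything falls off the work surface, if the arm or the gripper's body presses on something with over 40 N, if the wrist force passes 120 N, or if a joint passes its speed limit or range.

### The arm

A 6-joint arm with a two-finger parallel gripper is mounted at the origin on the work surface. World frame = base frame: x ahead of the robot, y to its left, z up, the work surface at z = 0. Lengths are in m, angles in degrees, forces in N, time in s.
With the tool pointing down it reaches from about 0.3 to 0.775 m from the base axis. Payload 14.6 kg.
Tool frame: the origin (TCP) lies on the centre line of the jaws, within the pads' length; the fingertips stand 14 mm ahead of it and the grasp point (between the pads) lies 5 mm behind it (bot.tip_reach is the distance from the TCP to the fingertips, in m); z points along the fingers, y is the line along which they close (so a half turn about z gives the same grasp; the last joint's range is limited). The gripper opens to 94 mm and grips with 3 to 60 N. Pads are 16 mm wide; open, the fingers measure 119 mm over their backs; the gripper's body (75 mm by 177 mm) begins 78 mm behind the grasp point.
Start: joints at [-68.789, 17.183, 87.147, -0, 75.671, -3.816], TCP at [0.233, -0.498, 0.199] pointing down, gripper open.
Joint ranges: [-173.82, 173.82], [-45.26, 126.66], [13.44, 144.39], [-59.66, 239.66], [0, 175.72], [-146.38, 146.38]. Speed limits (degrees/s): [127.2, 127.2, 147.25, 180, 180, 180].

### API

Orientations are given as [roll, pitch, yaw] about the fixed x, y, z axes, in that order (R = Rz(yaw) Ry(pitch) Rx(roll)).
In Python, from station import bot gives the robot as it stands. The module is installed in compiled form; this text tells all that it offers.
- The arm moves only by the tool play_rows, never from a script. Its argument "increments" is a list of rows, each a list of 5 numbers: the shift along the world's x, y, z normalised to -1 to 1, where 1 is 0.025 m, then the turn about the world's z normalised to -1 to 1, where 1 is 10 degrees, then the closure, from 0 (fully open) to 1 (shut). In form: [[x, y, z, spin, claw], ...]. A call has 1 to 12 rows; each row shifts and turns the commanded pose from where the row before left it; what a row does not reach is not made up. A row lasts 1/8 s, in which the tool goes at most 62.5 mm and 10.7 degrees, less where a joint would pass 70% of its speed; a pose out of reach is approached as far as the arm can. A call with a number of a shift or a turn outside -1 to 1 is refused whole. A call with a gripper value outside its range is refused whole. The fingers move at their own pace and stop on an object; "grip_force" is the grip in N (left out, the last holds). Time passes only in rows, so rows that do not move let the fingers close. It gives the time, the measured TCP pose, the force, the opening and the grip force at its end, in the units of the state.
- bot.get_obs(): the state, without advancing time (a new reading comes with each control period).
- bot.capture(name): name is "scene" or "top"; returns the picture (480x640x3 uint8, red, green, blue); there is no depth.
- bot.calibration(name): a dict with "vertical_fov" (degrees; the focal length in pixels is half the picture's height over the tangent of half this angle, whatever the lens; pixels are square), "cx", "cy" (the principal point, pixels), "rvec" (rotation vector, rad) and "tvec" (3), from world to camera coordinates, as OpenCV has them. Camera axes: x right, y down, z forward; pixel columns grow to the right and rows downward; lengths in m; the calibration is good to about 2 mm. A picture is of the moment at which its call begins. calibration takes no time and is no camera call.
- bot.finish_job(): hands the job in; it is judged then, once.
The state is a dict: "t": time; "q": joint angles; "qd": joint speeds; "tau": joint torques, N m; "eef_pos": TCP position; "eef_rot": TCP orientation; "ft_force": force on the tool from outside, world axes, zero at the start; "moment": the same for the moment, N m; "opening": finger opening in m; "finger_force": force on a finger pad.
Only numpy, scipy, OpenCV 4.12 (cv2) and the standard library are available. Lean on these libraries where they do the work, as an engineer would, in place of code of your own. Each camera call takes 0.05 s, during which the arm holds its last target. There are 200 camera calls.

## Working session

There is one attempt and no reset: what is moved stays moved. The work goes in short steps, Python scripts to look and compute and a tool call to move; the robot and the scene stay as the last step left them, time stands still between calls to the robot, and variables do not carry over. Pictures are saved under pics/ and viewed, at most 10 in all, crops included, and the job is handed in when it is done.

Besides the shell and the picture viewer there is one more tool, called after "Call:" as name([rows], argument=value, ...), one row to a line, values as JSON. play_rows: Moves the arm, as the interface text tells. Scaled input: -1 to 1 covers 0.025 m each way for a shift and 10 degrees each way for a turn. Its arguments: {"type":"object","properties":{"increments":{"type":"array","items":{"type":"array","items":{"type":"number","minimum":-1,"maximum":1}}},"grip_force":{"type":"number"}},"required":["increments"]}

```bash
mkdir -p pics
cat > h.py <<'E'
import numpy as np, cv2
from station import bot
def K(n):
    c=bot.calibration(n); f=240/np.tan(np.radians(c["vertical_fov"])/2)
    return np.array([[f,0,c["cx"]],[0,f,c["cy"]],[0,0,1.]]),cv2.Rodrigues(np.array(c["rvec"],float))[0],np.array(c["tvec"],float).reshape(3)
def ray(n,uv):
    k,R,t=K(n); d=R.T@np.linalg.solve(k,[uv[0],uv[1],1.]); return -R.T@t,d
def plane(n,uv,z):
    o,d=ray(n,uv); return o+d*(z-o[2])/d[2]
def proj(n,p):
    k,R,t=K(n); q=k@(R@np.array(p,float)+t); return q[:2]/q[2]
def tri(a,ua,b,ub):
    o,d=ray(a,ua); p,e=ray(b,ub)
    s=np.linalg.lstsq(np.c_[d,-e],p-o,rcond=None)[0]
    x,y=o+d*s[0],p+e*s[1]; return (x+y)/2,np.linalg.norm(x-y)
E
python3 - <<'E'
from h import *
for n in("scene","top"):
    print(n,{k:np.round(v,3).tolist() for k,v in bot.calibration(n).items()})
    cv2.imwrite(f"pics/{n}0.png",bot.capture(n)[:,:,::-1])
print(bot.get_obs())
E
```

```text
scene {'vertical_fov': 49.979, 'cx': 319.312, 'cy': 238.394, 'rvec': [1.8, 1.582, -0.712], 'tvec': [-0.044, -0.291, 1.501]}
top {'vertical_fov': 43.871, 'cx': 319.226, 'cy': 234.408, 'rvec': [2.095, -2.124, 0.224], 'tvec': [-0.011, 0.492, 1.543]}
{'t': 0.1, 'q': array([-6.87908185e+01,  1.72109879e+01,  8.71763194e+01, -1.23728307e-03,
        7.56700505e+01, -3.81531895e+00]), 'qd': array([-0.04576288, -0.07692929, -0.09661776, -0.00497749, -0.04640758,
       -0.01087832]), 'tau': array([ 3.18115599e-03, -5.32645154e+01, -3.53281474e+01,  7.10438238e-02,
        2.34790274e-02, -4.92987010e-05]), 'eef_pos': array([ 0.23256384, -0.49814842,  0.19816015]), 'eef_rot': array([-1.79942690e+02, -2.62079904e-03,  2.50248060e+01]), 'ft_force': array([0.18099864, 0.12599487, 0.02229999]), 'moment': array([-0.01203048,  0.01413159, -0.04129953]), 'finger_force': 0.0, 'opening': 0.0938920086769342}
```

View pics/scene0.png

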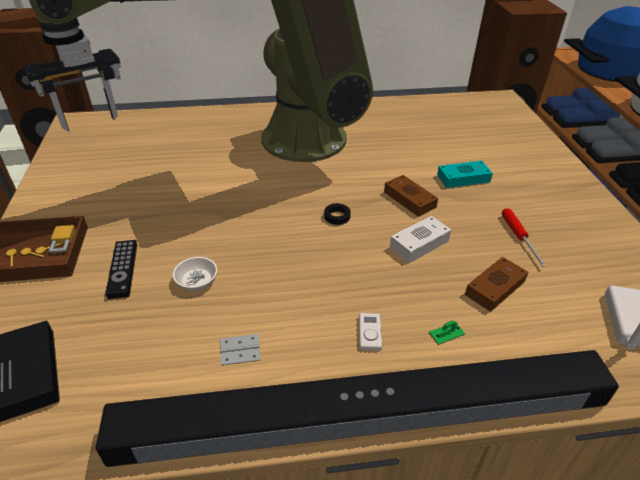

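View pics/top0.png

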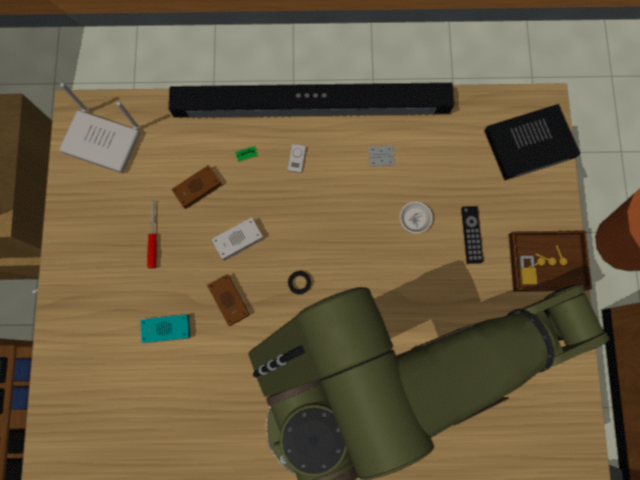

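The scene view shows the white cover at about (421,238), and the top view shows it at (237,238). The possible covers, as scene / top pixels:
- White: (421,238) / (237,238)
- Brown: (410,194) / (229,300)
- Brown: (497,283) / (197,187)
- Turquoise: (465,174) / (165,328)

The small white slab at (370,331) / (297,158) is the bell push. Only the white box has the colour, size and slots described, so I'll confirm it in a crop.

```bash
cat > m.py <<'E'
from h import *
def poly(n,c,thr=130,r=45,img=None):
    im=bot.capture(n) if img is None else img
    hsv=cv2.cvtColor(im,cv2.COLOR_RGB2HSV); m=((hsv[...,1]<40)&(hsv[...,2]>thr)).astype(np.uint8)
    w=np.zeros_like(m); w[c[1]-r:c[1]+r,c[0]-r:c[0]+r]=1; m=cv2.morphologyEx(m*w,cv2.MORPH_CLOSE,np.ones((5,5)))
    cs=max(cv2.findContours(m,0,cv2.CHAIN_APPROX_NONE)[0],key=cv2.contourArea)
    return cs[:,0,:].astype(float),im
E
python3 - <<'E'
from m import *
ims=[]
for n,c in(("scene",(421,238)),("top",(237,238))):
    P,im=poly(n,c); print(n,cv2.minAreaRect(P.astype(np.float32)),cv2.approxPolyDP(P.astype(np.int32)[:,None],3,True)[:,0].tolist())
    g=im.copy(); cv2.imwrite(f"pics/raw_{n}.png",im[:,:,::-1])
    x,y=c; ims.append(cv2.resize(g[y-35:y+35,x-40:x+40,::-1],None,fx=5,fy=5,interpolation=cv2.INTER_CUBIC))
cv2.imwrite("pics/crop.png",np.hstack(ims))
P,_=poly("top",(237,238))
W=np.array([plane("top",p,.035)[:2] for p in P])*1000
print("top at z35",cv2.minAreaRect(W.astype(np.float32)))
E
```

```text
scene ((421.077880859375, 233.1434326171875), (23.528162002563477, 54.79023361206055), 61.50436782836914) [[450, 229], [431, 216], [392, 237], [411, 252]]
top ((236.6536102294922, 237.5447998046875), (21.778888702392578, 45.481109619140625), 61.26020431518555) [[252, 219], [212, 239], [222, 258], [261, 236]]
top at z35 ((489.97479248046875, 205.25152587890625), (60.44309997558594, 122.1849136352539), 28.714975357055664)
```

View pics/crop.png

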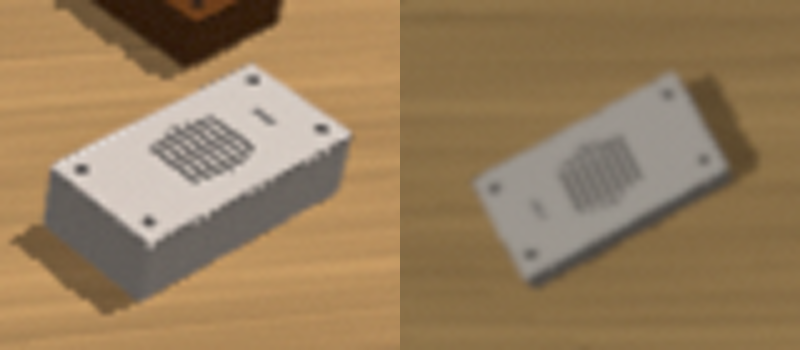

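The crop shows the white slotted cover standing alone, with its top face clear in both views. Its corners in the top view are about (252,219), (212,239), (222,258) and (261,236). Next I'll measure its height from both views.

Run:
```python
from m import *
s,_=poly("scene",(421,238)); im=cv2.imread("pics/raw_scene.png")[:,:,::-1].copy()
S=[(450,229),(431,216),(392,237),(411,252)];T=[(212,239),(222,258),(261,236),(252,219)]
# refine corners: dark-edge-independent subpixel
def ref(f,pts):
    g=cv2.cvtColor(cv2.imread(f),cv2.COLOR_BGR2GRAY)
    return cv2.cornerSubPix(g,np.float32(pts)[:,None],(4,4),(-1,-1),(3,30,.01))[:,0]
S2,T2=ref("pics/raw_scene.png",S),ref("pics/raw_top.png",T)
Q=[]
for a,b in zip(S2,T2):
    p,e=tri("scene",a,"top",b); Q.append(p); print(a,b,np.round(p*1000,1),round(e*1000,1))
Q=np.array(Q)*1000; print("c",Q.mean(0),[np.linalg.norm(Q[i]-Q[i-1]) for i in range(4)])
d=(Q[0]+Q[1]-Q[2]-Q[3]);print("axis",np.degrees(np.arctan2(d[1],d[0])))
A=np.array([plane("scene",p,.035)[:2] for p in S2])*1000; print("scene z35",A.mean(0))
A=np.array([plane("top",p,.035)[:2] for p in T2])*1000; print("top z35",A.mean(0))
# other objects on table: rough centres
for nm,uv,z in[("brownA",(229,300),.03),("brownB",(197,187),.03),("turq",(165,328),.03),("screwdr",(153,235),.02),("hook",(246,153),.01),("bell",(297,158),.014),("tape",(299,282),.018),("dish",(416,218),.026),("hinge",(381,156),.007),("remote",(473,235),.018)]: print(nm,np.round(plane("top",uv,z)*1000))
```

```text
Traceback (most recent call last):
cv2.error: OpenCV(4.12.0) :-1: error: (-5:Bad argument) in function 'cornerSubPix'
> Overload resolution failed:
>  - Layout of the output array corners is incompatible with cv::Mat
>  - Expected Ptr<cv::UMat> for argument 'corners'
```

Run:
```python
from m import *
S=[(450,229),(431,216),(392,237),(411,252)];T=[(212,239),(222,258),(261,236),(252,219)]
def ref(f,pts):
    g=cv2.cvtColor(cv2.imread(f),cv2.COLOR_BGR2GRAY)
    return cv2.cornerSubPix(g,np.array(pts,np.float32).reshape(-1,1,2).copy(),(4,4),(-1,-1),(3,30,.01))[:,0]
S2,T2=ref("pics/raw_scene.png",S),ref("pics/raw_top.png",T)
Q=[]
for a,b in zip(S2,T2):
    p,e=tri("scene",a,"top",b); Q.append(p); print(a,b,np.round(p*1000,1),round(e*1000,1))
Q=np.array(Q)*1000; print("c",Q.mean(0),[np.linalg.norm(Q[i]-Q[i-1]) for i in range(4)])
d=(Q[0]+Q[1]-Q[2]-Q[3]);print("axis",np.degrees(np.arctan2(d[1],d[0])))
A=np.array([plane("scene",p,.035)[:2] for p in S2])*1000; print("scene z35",A.mean(0))
A=np.array([plane("top",p,.035)[:2] for p in T2])*1000; print("top z35",A.mean(0))
for nm,uv,z in[("brownA",(229,300),.03),("brownB",(197,187),.03),("turq",(165,328),.03),("screwdr",(153,235),.02),("hook",(246,153),.01),("bell",(297,158),.014),("tape",(299,282),.018),("dish",(416,218),.026),("hinge",(381,156),.007),("remote",(473,235),.018)]: print(nm,np.round(plane("top",uv,z)*1000))
```

```text
[449.6548  229.64967] [211.52193 239.76027] [485.5 273.1  29.8] 2.1
[430.46234 216.60454] [222.06769 258.40323] [434.2 244.1  29.1] 1.1
[392.1474 236.5516] [262.37152 236.90294] [492.3 137.7  29.3] 2.7
[410.54926 251.2271 ] [252.55675 219.01369] [542.9 165.2  28.5] 3.2
c [488.71449589 205.02364568  29.13758357] [np.float64(122.22218191069432), np.float64(59.001961955412554), np.float64(121.20582360894686), np.float64(57.61369822507268)]
axis 118.31294813875714
scene z35 [495.35433932 202.61733406]
top z35 [487.41430728 203.88854211]
brownA [322. 224.  30.]
brownB [635. 318.  30.]
turq [251. 391.  30.]
screwdr [503. 436.  20.]
hook [740. 186.  10.]
bell [721.  42.  14.]
tape [369.  38.  18.]
dish [ 540. -283.   26.]
hinge [ 726. -196.    7.]
remote [ 492. -438.   18.]
```

Call:
play_rows([
  [0.37,1,0,0.39,0],
  [0.37,1,0,0.39,0],
  [0.37,1,0,0.39,0],
  [0.37,1,0,0.39,0],
  [0.37,1,0,0.39,0],
  [0.37,1,0,0.39,0],
  [0.37,1,0,0.39,0],
  [0.37,1,0,0.39,0],
  [0.37,1,0,0.39,0],
  [0.37,1,0,0.39,0],
  [0.37,1,0,0.39,0],
  [0.37,1,0,0.39,0],
])

```text
t: 1.8
eef_pos: [0.3439, -0.1975, 0.1987]
eef_rot: [180.0, 0.0, 72.0]
ft_force: [-0.1, -0.3, -0.1]
opening: 0.0939
finger_force: 0.0
```

Call:
play_rows([
  [0.37,1,0,0.39,0],
  [0.37,1,0,0.39,0],
  [0.37,1,0,0.39,0],
  [0.37,1,0,0.39,0],
  [0.37,1,0,0.39,0],
  [0.37,1,0,0.39,0],
  [0.37,1,0,0.39,0],
  [0.37,1,0,0.39,0],
  [0.37,1,0,0.39,0],
  [0.37,1,0,0.39,0],
  [0.37,1,0,0.39,0],
  [0.37,1,0,0.39,0],
])

```text
t: 3.3
eef_pos: [0.4549, 0.1025, 0.1987]
eef_rot: [180.0, 0.0, 118.8]
ft_force: [0.7, -0.2, 0.4]
opening: 0.0939
finger_force: 0.0
```

Call:
play_rows([
  [0.37,1,-0.5,0,0],
  [0.35,1,-1,0,0],
  [0.35,1,-1,0,0],
  [0.35,1,-0.5,0,0],
  [0,0,0,0,0],
  [0,0,0,0,0],
])

```text
t: 4.05
eef_pos: [0.4901, 0.2012, 0.124]
eef_rot: [180.0, 0.0, 118.6]
ft_force: [-0.2, -1.1, 1.3]
opening: 0.0942
finger_force: 0.0
```

Run:
```python
from h import *
A=bot.capture("scene");B=bot.capture("top")
o=bot.get_obs();print(o["t"],o["eef_pos"],o["eef_rot"],o["ft_force"])
p=o["eef_pos"]; from scipy.spatial.transform import Rotation as Ro
R=Ro.from_euler("xyz",o["eef_rot"],degrees=True).as_matrix()
y=R[:,1]
ims=[]
for n,im in(("scene",A),("top",B)):
    cv2.imwrite(f"pics/raw1_{n}.png",im[:,:,::-1])
    c=proj(n,p).astype(int); c=np.clip(c,[80,80],[560,400])
    f=5;crop=cv2.resize(im[c[1]-60:c[1]+60,c[0]-40:c[0]+40,::-1],None,fx=f,fy=f,interpolation=cv2.INTER_CUBIC)
    for s in(-1,1):
        q=proj(n,p+R[:,2]*.014+s*y*.047); print(n,q)
        d=(q-c+[40,60])*f; cv2.drawMarker(crop,tuple(int(v) for v in d),(0,0,255),0,14,1)
    print(n,"crop origin",c-[40,60]); ims.append(crop)
cv2.imwrite("pics/c1.png",np.hstack(ims))
```

```text
4.15 [0.49029007 0.20102982 0.12430495] [1.79950646e+02 1.31941258e-02 1.18587684e+02] [ 0.45155459 -0.33158022  0.07324629]
scene [409.01423625 193.68420052]
scene [440.97488196 215.66864385]
scene crop origin [385 139]
top [242.83360017 246.97774894]
top [225.91840522 215.97636866]
top crop origin [193 170]
```

View pics/c1.png

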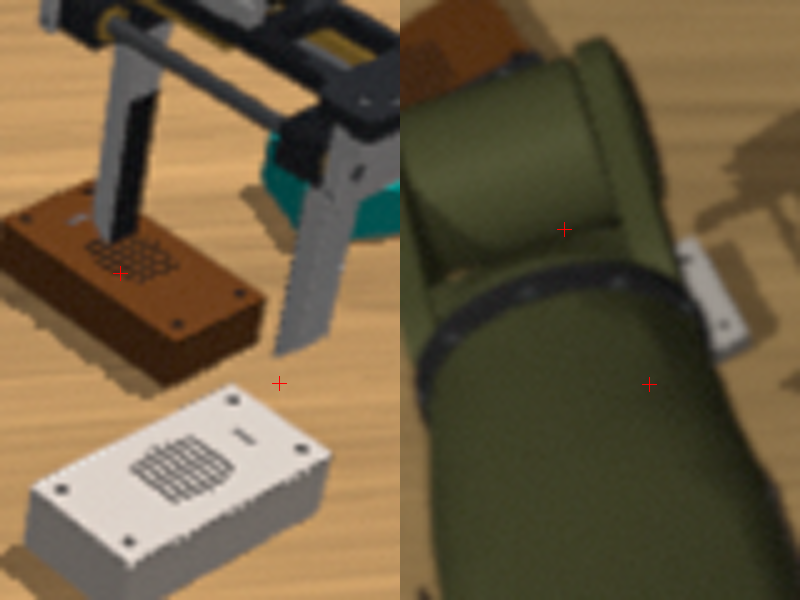

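The scene view shows the fingers above and behind the cover, about 6 px higher in the image than their predicted tips (red marks). I'll check the projection model before going down.

Run:
```python
from h import *
from scipy.spatial.transform import Rotation as Ro
print(bot.tip_reach, bot.calibration("scene"))
for n in("scene","top"):
    print(n,"base",proj(n,(0,0,0)),"cam",ray(n,(320,240))[0])
R=Ro.from_euler("xyz",[-180,0,25.02],degrees=True).as_matrix()
p=np.array([.2326,-.4981,.1982])
for dz in(.014,0,-.014):
    print(dz,[proj("scene",p+R[:,2]*dz+s*R[:,1]*.053).round(1) for s in(-1,1)])
o=bot.get_obs(); p=o["eef_pos"];R=Ro.from_euler("xyz",o["eef_rot"],degrees=True).as_matrix()
for dz in(.014,0,-.014):
    print(dz,[proj("scene",p+R[:,2]*dz+s*R[:,1]*.053).round(1) for s in(-1,1)])
im=cv2.imread("pics/scene0.png"); a=cv2.resize(im[60:160,20:130],None,fx=4,fy=4)
im=cv2.imread("pics/scene0.png"); b=cv2.resize(im[80:180,250:350],None,fx=4,fy=4)
cv2.imwrite("pics/c2.png",np.hstack([a,b]))
```

```text
0.014 {'vertical_fov': 49.97907694994181, 'cx': 319.3120190234395, 'cy': 238.39417862958572, 'rvec': array([ 1.80036333,  1.58172351, -0.71228859]), 'tvec': array([-0.0438921 , -0.2908369 ,  1.50114301])}
scene base [304.25600501 138.63033133] cam [ 1.31794937 -0.13932883  0.76389783]
top base [314.92405289 424.45455584] cam [ 0.15599969 -0.01640238  1.61157119]
0.014 [array([117.6, 125.7]), array([ 69.2, 138.1])]
0 [array([116.1, 120.1]), array([ 67.2, 132.4])]
-0.014 [array([114.5, 114.5]), array([ 65.2, 126.7])]
0.014 [array([407.1, 192.4]), array([443.1, 217.2])]
0 [array([407.9, 187. ]), array([444.3, 211.7])]
-0.014 [array([408.7, 181.7]), array([445.5, 206.2])]
```

View pics/c2.png

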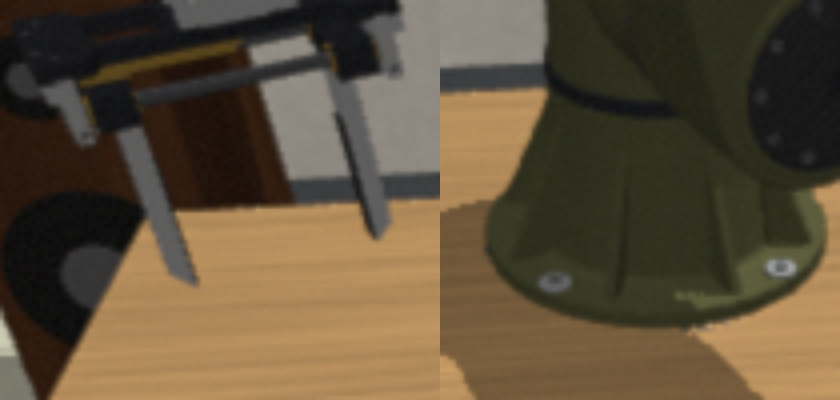

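The tips match the TCP projection to within about 1 cm in height, and the lateral position agrees. I'll go down so the pads overlap the cover's walls under either reading of the tip length.

Call:
play_rows([
  [0,0.14,-0.7,0,0],
  [0,0,-0.9,0,0],
  [0,0,-0.9,0,0],
  [0,0,-0.7,0,0],
  [0,0,-0.5,0,0],
  [0,0,-0.3,0,0],
  [0,0,0,0,0],
  [0,0,0,0,0],
])

```text
t: 5.15
eef_pos: [0.4905, 0.2053, 0.0242]
eef_rot: [179.9, 0.0, 118.6]
ft_force: [-0.6, 0.5, -0.2]
opening: 0.0941
finger_force: 0.0
```

Run:
```python
from h import *
A=bot.capture("scene");o=bot.get_obs();print(o["t"],o["eef_pos"],o["eef_rot"],o["ft_force"])
cv2.imwrite("pics/c3.png",cv2.resize(A[160:290,360:490,::-1],None,fx=4.5,fy=4.5,interpolation=cv2.INTER_CUBIC))
```

```text
5.2 [0.4904947  0.20523903 0.02420721] [1.79944840e+02 1.03858037e-02 1.18623656e+02] [1.02644161 0.23476152 0.14396033]
```

View pics/c3.png

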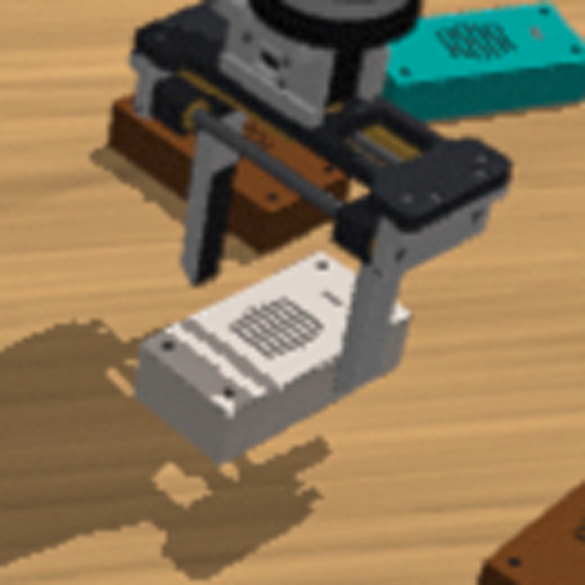

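The scene view shows both fingers straddling the white cover: left tip near crop (203,280), right tip near (355,385). The pads sit about mid-length. I'll close gently.

Call:
play_rows([
  [0,0,0,0,0.25],
  [0,0,0,0,0.29],
  [0,0,0,0,0.31],
  [0,0,0,0,0.32],
  [0,0,0,0,0.33],
  [0,0,0,0,0.34],
  [0,0,0,0,0.35],
  [0,0,0,0,0.4],
  [0,0,0,0,0.5],
  [0,0,0,0,0.5],
], grip_force=8)

```text
t: 6.45
eef_pos: [0.4902, 0.2052, 0.0237]
eef_rot: [180.0, 0.0, 118.6]
ft_force: [1.9, -0.6, 0.1]
opening: 0.0617
finger_force: 8.0
```

Call:
play_rows([
  [0,0,0.15,0,0.5],
  [0,0,0.3,0,0.5],
  [0,0,0.4,0,0.5],
  [0,0,0.6,0,0.5],
  [0,0,0.8,0,0.5],
  [0,0,1,0,0.5],
  [0,0,1,0,0.5],
  [0,0,1,0,0.5],
  [0,0,0.6,0,0.5],
  [0,0,0,0,0.5],
])

```text
t: 7.7
eef_pos: [0.4904, 0.2052, 0.1709]
eef_rot: [179.9, 0.0, 118.6]
ft_force: [0.3, -0.0, -0.4]
opening: 0.0619
finger_force: 8.0
```

Run:
```python
from h import *
A=bot.capture("scene");o=bot.get_obs();print(o["t"],o["eef_pos"],o["ft_force"],o["opening"])
cv2.imwrite("pics/raw4.png",A[:,:,::-1])
cv2.imwrite("pics/c4.png",cv2.resize(A[120:280,340:500,::-1],None,fx=3.7,fy=3.7,interpolation=cv2.INTER_CUBIC))
```

```text
7.75 [0.49006327 0.20513676 0.16980109] [-0.97742882 -0.18905244 -1.12593231] 0.061539571161767774
```

View pics/c4.png

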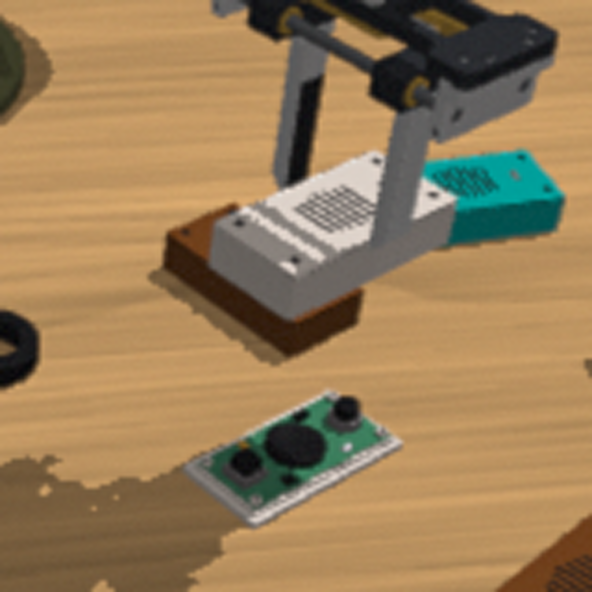

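The cover is held level and the receiver is exposed. The round-looking button is at crop (345,410) and the square one at (245,460). I'll set the cover down on the bare area near (0.54, -0.03), more than 10 cm from everything else.

Call:
play_rows([
  [0.1,-0.4,0,0,0.5],
  [0.2,-0.8,0,0,0.5],
  [0.2,-1,0,0,0.5],
  [0.2,-1,0,0,0.5],
  [0.2,-1,0,0,0.5],
  [0.2,-1,0,0,0.5],
  [0.2,-1,0,0,0.5],
  [0.2,-1,0,0,0.5],
  [0.2,-1,-0.2,0,0.5],
  [0.2,-0.8,-0.5,0,0.5],
  [0.1,-0.4,-0.8,0,0.5],
  [0,0,-1,0,0.5],
])

```text
t: 9.25
eef_pos: [0.54, -0.031, 0.1058]
eef_rot: [-180.0, -0.0, 118.6]
ft_force: [0.3, -1.0, -1.2]
opening: 0.0619
finger_force: 8.0
```

Call:
play_rows([
  [0,0,-1,0,0.5],
  [0,0,-1,0,0.5],
  [0,0,-0.6,0,0.5],
  [0,0,-0.4,0,0.5],
  [0,0,-0.1,0,0.5],
  [0,0,0,0,0.5],
  [0,0,0,0,0.5],
])

```text
t: 10.12
eef_pos: [0.5405, -0.0299, 0.0305]
eef_rot: [179.9, 0.0, 118.6]
ft_force: [0.0, 0.5, -0.9]
opening: 0.0619
finger_force: 8.0
```

Call:
play_rows([
  [0,0,-0.2,0,0.5],
  [0,0,-0.12,0,0.5],
  [0,0,-0.08,0,0.5],
  [0,0,-0.04,0,0.5],
  [0,0,0,0,0.5],
])

```text
t: 10.75
eef_pos: [0.5402, -0.0299, 0.0189]
eef_rot: [-180.0, 0.0, 118.6]
ft_force: [0.2, 0.0, -0.3]
opening: 0.0618
finger_force: 8.0
```

Call:
play_rows([
  [0,0,-0.04,0,0.5],
  [0,0,-0.03,0,0.5],
  [0,0,0,0,0.5],
])

```text
t: 11.12
eef_pos: [0.5404, -0.0301, 0.018]
eef_rot: [180.0, 0.0, 118.6]
ft_force: [-3.6, -1.3, 9.6]
opening: 0.0619
finger_force: 8.0
```

The cover is touching the cabinet top. I'll release it and raise the tool.

Call:
play_rows([
  [0,0,0.02,0,0.3],
  [0,0,0,0,0.15],
  [0,0,0,0,0],
  [0,0,0,0,0],
  [0,0,0.4,0,0],
  [0,0,1,0,0],
  [0,0,1,0,0],
  [0,0,1,0,0],
  [-0.5,-0.5,1,0,0],
  [-1,-1,0.4,0,0],
  [-1,-1,0,0,0],
  [0,0,0,0,1],
])

```text
t: 12.62
eef_pos: [0.4769, -0.0934, 0.1386]
eef_rot: [180.0, 0.0, 118.5]
ft_force: [0.7, 0.7, -0.0]
opening: 0.0874
finger_force: 0.0
```

Run:
```python
from h import *
A=bot.capture("scene");B=bot.capture("top");o=bot.get_obs();print(o["t"],o["eef_pos"],o["ft_force"],o["opening"])
cv2.imwrite("pics/s5.png",A[:,:,::-1]);cv2.imwrite("pics/t5.png",B[:,:,::-1])
a=cv2.resize(A[210:270,380:460,::-1],None,fx=5,fy=5,interpolation=cv2.INTER_CUBIC)
b=cv2.resize(B[208:268,197:277,::-1],None,fx=5,fy=5,interpolation=cv2.INTER_CUBIC)
c=cv2.resize(A[200:290,240:360,::-1],(400,300)); d=cv2.resize(B[170:290,260:420,::-1],(400,300))
cv2.imwrite("pics/c5.png",np.vstack([np.hstack([a,b]),np.hstack([c,d])]))
```

```text
12.725 [ 0.47804778 -0.09232377  0.1382864 ] [ 0.0725646   0.34809604 -0.01977215] 0.079510970532141
```

View pics/c5.png

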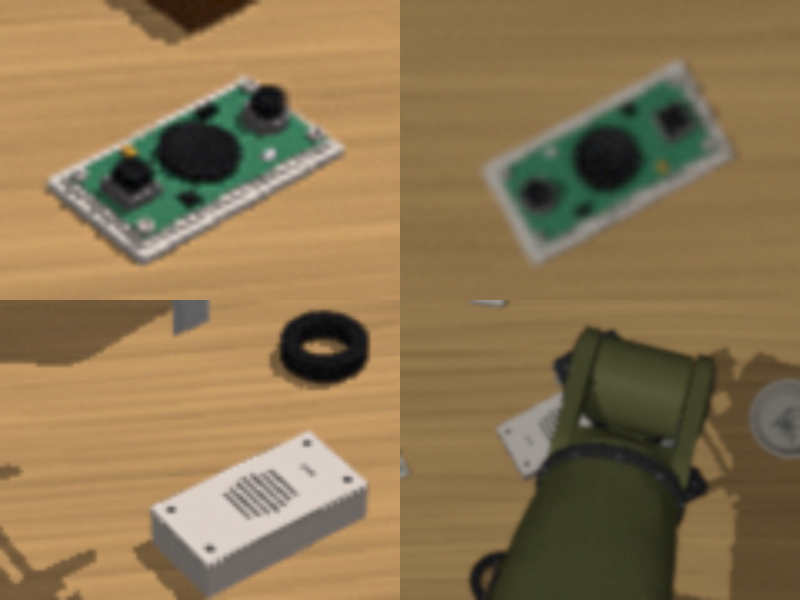

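The cover lies flat and right way up on bare wood, in the lower-left panel. There are two buttons:
- **One at the +y end:** scene (433,230), top (225,247). It looks round.
- **One at the -y end:** scene (407,244), top (252,232). It looks square.

I'll enlarge both to confirm and measure them.

Run:
```python
from h import *
A=cv2.imread("pics/s5.png");B=cv2.imread("pics/t5.png")
def cr(im,c,h=10): return cv2.resize(im[c[1]-h:c[1]+h,c[0]-h:c[0]+h],(300,300),interpolation=cv2.INTER_CUBIC)
cv2.imwrite("pics/c6.png",cv2.convertScaleAbs(np.vstack([np.hstack([cr(A,(433,230)),cr(A,(407,244))]),np.hstack([cr(B,(225,247)),cr(B,(252,232))])]),alpha=1.6))
def dark(im,c,r,thr):
    g=im.max(2); m=np.zeros(g.shape,np.uint8); m[c[1]-r:c[1]+r+1,c[0]-r:c[0]+r+1]=(g<thr)[c[1]-r:c[1]+r+1,c[0]-r:c[0]+r+1]
    n,l,s,ce=cv2.connectedComponentsWithStats(m); i=1+np.argmax(s[1:,4]); return ce[i],s[i].tolist()
P={}
for nm,cs,ct in(("round",(433,229),(225,246)),("square",(406,243),(252,232))):
    a,sa=dark(A,cs,7,48);b,sb=dark(B,ct,6,48)
    print(nm,a,sa,b,sb,"tri",tri("scene",a,"top",b),"top z25",plane("top",b,.025)); P[nm]=plane("top",b,.025)[:2]
d=P["round"]-P["square"];print("sep",np.linalg.norm(d),np.degrees(np.arctan2(d[1],d[0])),"mid",(P["round"]+P["square"])/2)
# whole receiver outline (flange, z~5) from top: not-wood = low saturation or green
h=cv2.cvtColor(B,cv2.COLOR_BGR2HSV);w=h[200:275,190:285]
print("wood",np.median(w.reshape(-1,3),0))
m=(((w[...,1]<70)|(w[...,0]>35))&(w[...,2]>0)).astype(np.uint8);m=cv2.morphologyEx(m,cv2.MORPH_CLOSE,np.ones((5,5)))
c=max(cv2.findContours(m,0,1)[0],key=cv2.contourArea)[:,0]+[190,200]
W=np.float32([plane("top",p,.006)[:2] for p in c])*1000;print("recv",cv2.minAreaRect(W))
```

```text
round [432.65625 230.46875] [430, 228, 6, 6, 32] [224.30434783 246.2173913 ] [222, 244, 6, 5, 23] tri (array([0.46974529, 0.24039727, 0.01751223]), np.float64(0.0014774195297965454)) top z25 [0.46848169 0.23991199 0.025     ]
square [405.73170732 244.7804878 ] [402, 242, 8, 7, 41] [251.32 231.44] [249, 229, 6, 6, 25] tri (array([0.50994639, 0.16716973, 0.01767695]), np.float64(0.0014706656092197516)) top z25 [0.508505   0.16704472 0.025     ]
sep 0.08313546276507887 118.77837544821308 mid [0.48849335 0.20347836]
wood [ 18. 121. 139.]
recv ((489.3376159667969, 205.51190185546875), (64.16781616210938, 125.80674743652344), 28.582860946655273)
```

View pics/c6.png

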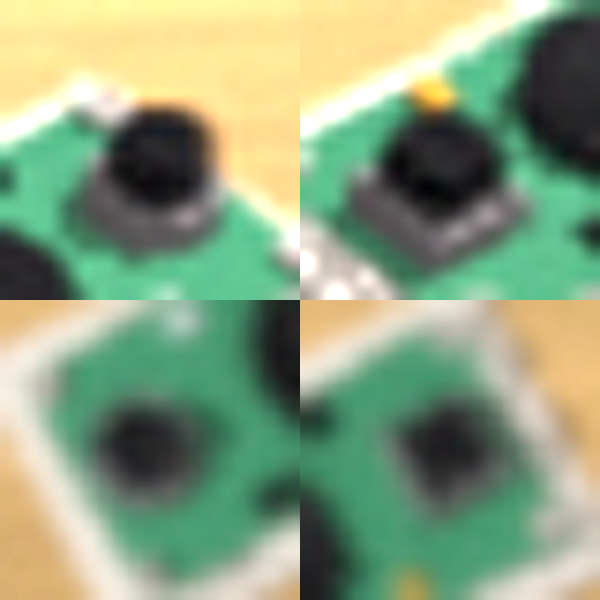

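The crops confirm it: the button at the +y end has a round cap and collar, and the other is square. The target is about (0.469, 0.2405). Separation is 83 mm against 84 expected, and the axis is 118.7°. I'll move over it with the fingers shut.

Call:
play_rows([
  [-0.03,0.5,0,0,1],
  [-0.03,1,0,0,1],
  [-0.03,1,0,0,1],
  [-0.03,1,0,0,1],
  [-0.03,1,0,0,1],
  [-0.03,1,0,0,1],
  [-0.03,1,0,0,1],
  [-0.03,1,0,0,1],
  [-0.03,1,0,0,1],
  [-0.03,1,0,0,1],
  [-0.03,1,0,0,1],
  [-0.03,1,0,0,1],
])

```text
t: 14.22
eef_pos: [0.4681, 0.1974, 0.1375]
eef_rot: [-180.0, -0.0, 118.7]
ft_force: [-0.8, 0.1, -0.8]
opening: 0.0004
finger_force: 0.0
```

Call:
play_rows([
  [0,1,-0.3,0,1],
  [0,0.6,-0.6,0,1],
  [0,0.22,-0.8,0,1],
  [0,0,-0.8,0,1],
  [0,0,-0.5,0,1],
  [0,0,-0.2,0,1],
  [0,0,0,0,1],
  [0,0,0,0,1],
  [0,0,0,0,1],
])

```text
t: 15.35
eef_pos: [0.4689, 0.2407, 0.0581]
eef_rot: [180.0, 0.0, 118.6]
ft_force: [-0.5, 0.5, -0.3]
opening: 0.0002
finger_force: 0.0
```

Run:
```python
from h import *
A=bot.capture("scene");o=bot.get_obs();print(o["t"],o["eef_pos"],o["ft_force"],o["opening"])
for z in(.014,0): print(z,proj("scene",o["eef_pos"]-[0,0,z]))
cv2.imwrite("pics/c7.png",cv2.resize(A[170:270,380:480,::-1],None,fx=5.5,fy=5.5,interpolation=cv2.INTER_CUBIC))
```

```text
15.4 [0.46886697 0.24069966 0.05805768] [ 0.12344905 -0.7698472  -0.21966414] 0.0002917788531413252
0.014 [434.83479097 221.05878028]
0 [435.82299596 216.13234622]
```

View pics/c7.png

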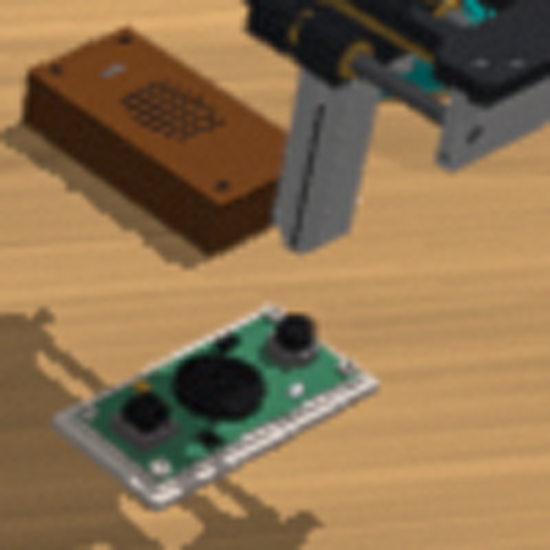

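The scene view shows the closed fingertips at crop (318,240) directly above the round button top at (297,325). I'll go down slowly and watch the force.

Call:
play_rows([
  [0,0,-0.2,0,1],
  [0,0,-0.2,0,1],
  [0,0,-0.16,0,1],
  [0,0,-0.12,0,1],
  [0,0,-0.08,0,1],
  [0,0,-0.08,0,1],
  [0,0,-0.08,0,1],
  [0,0,0,0,1],
  [0,0,0,0,1],
])

```text
t: 16.52
eef_pos: [0.4687, 0.2407, 0.0347]
eef_rot: [180.0, 0.0, 118.6]
ft_force: [-0.5, -0.0, 0.7]
opening: 0.0003
finger_force: 0.0
```

Call:
play_rows([
  [0,0,-0.04,0,1],
  [0,0,-0.04,0,1],
  [0,0,-0.04,0,1],
  [0,0,0,0,1],
])

```text
t: 17.02
eef_pos: [0.4686, 0.2406, 0.0315]
eef_rot: [-180.0, 0.0, 118.6]
ft_force: [-0.6, 0.8, -0.1]
opening: 0.0008
finger_force: 0.0
```

```bash
python3 -c "
from h import *
f=[]
for i in range(4):
    A=bot.capture('scene'); o=bot.get_obs(); f.append(o['ft_force'][2])
print(o['t'],o['eef_pos'],f)
cv2.imwrite('pics/c8.png',cv2.resize(A[190:260,395:465,::-1],None,fx=8,fy=8,interpolation=cv2.INTER_CUBIC))"
```

```text
17.225 [0.46867288 0.24066359 0.03166547] [np.float64(0.0884087600344455), np.float64(0.6725832385449434), np.float64(0.359382997084211), np.float64(0.5202675087972705)]
```

```bash
python3 -c "
from h import *
A=bot.capture('scene'); S=cv2.imread('pics/s5.png')[:,:,::-1]
o=bot.get_obs(); print([proj('scene',o['eef_pos']-[0,0,z]).round(1).tolist() for z in (0,.014)])
g=A.max(2).astype(int)
print('now');print(g[216:238,424:448]//10)
print('before');print(S.max(2)[224:238,424:448]//10)"
```

```text
[[433.9, 225.3], [433.0, 230.1]]
now
[[19 19 19 18 13  9  9  9  7  6  9  9  9 10  9 10 10 11 15 19 19 19 19 19]
 [19 19 19 18 12  9  9  8  6  7  9  9  9 10 10 10 10 10 14 19 19 19 19 19]
 [19 19 19 18 11  9  9  8  5  8  9  9  9 10 10  9 10 11 16 20 20 20 20 20]
 [19 19 19 18 11  9  9  8  5  9  9  9  9  9 10  9 10 12 19 20 20 20 20 20]
 [20 20 20 19 15  9  9  8  5  9  9  9  9  9 10  9 10 13 19 20 19 19 19 19]
 [19 20 19 19 18 10  9  7  6  9  9  9 10 10  9 10 11 15 18 19 19 18 18 19]
 [19 19 19 19 18 13  8  6  7  9  9  9  9 10 11 13 16 18 19 19 19 19 19 19]
 [19 19 19 19 18 14  9  6  7  9  9  9 11 13 16 19 19 19 19 19 19 19 19 19]
 [19 19 19 19 19 18 14 10  9 10 11 12 16 18 18 19 19 19 19 18 19 19 19 18]
 [18 19 19 19 20 19 18 16 13 15 17 19 19 19 18 18 18 18 18 18 18 18 18 18]
 [19 19 19 19 17 16 16 19 18 18 18 18 19 19 19 18 18 18 18 19 19 19 19 19]
 [20 20 19 13 10 13 15 11  6  6  7 10 15 18 19 19 18 18 18 18 18 18 18 18]
 [19 16 13 11  9  9  8  4  1  1  1  3  8 15 18 18 18 18 18 18 17 17 17 17]
 [13 12 12 12 12 11  5  1  1  1  2  2  5 13 18 18 18 18 18 18 17 17 17 17]
 [12 12 12 12
[... 945 characters left out ...]
17 17 17 17 17 17 17 17]
 [13 12 12 12 12 10  4  2  2  2  2  2  5 12 17 17 18 17 17 17 17 17 17 17]
 [12 12 12 12 11  9  3  2  2  2  2  2  5 12 18 18 18 18 18 18 18 18 18 18]
 [12 12 12 12  9  6  2  1  1  1  1  2  4 11 17 18 18 18 18 17 17 17 18 17]
 [12 12 12 11  7  5  4  2  1  1  1  2  5 10 15 17 18 17 17 17 17 17 17 17]
 [12 12 11  7  5  5  5  4  3  2  3  5  7 10 12 15 18 18 18 18 18 18 18 18]
 [12 12 11  7  6  5  5  5  6  5  7  9  7  8 12 13 15 17 19 18 18 19 18 18]
 [ 8 11 11  8  7  6  5  5  5  5  5  6  6  9 12 12 12 14 17 16 19 19 19 19]
 [ 3  5  8 11  9  8  7  6  5  6  6  7 10 12 12 12 12 12 16 12 17 19 19 19]
 [ 2  2  4  9 12 12 11  9  9 11 11 12 12 12 12 12 11  9 11 12 12 15 19 19]]
```

There's no contact yet. Pixel values show the tips still above the button and in line with it, so I'll continue slowly.

Call:
play_rows([
  [0,0,-0.04,0,1],
  [0,0,-0.04,0,1],
  [0,0,-0.04,0,1],
  [0,0,-0.04,0,1],
  [0,0,-0.04,0,1],
  [0,0,-0.04,0,1],
  [0,0,0,0,1],
])

```text
t: 18.15
eef_pos: [0.4686, 0.2406, 0.0256]
eef_rot: [-180.0, -0.0, 118.6]
ft_force: [0.5, -0.9, -0.1]
opening: 0.0003
finger_force: 0.0
```

```bash
cat > f.py <<'E'
from h import *
f=[]
for i in range(2):
    A=bot.capture('scene'); o=bot.get_obs(); f.append(o['ft_force'])
print(round(o['t'],2),o['eef_pos'].round(4),np.mean(f,0).round(2),o["moment"].round(2))
print(A.max(2)[218:236,424:448]//10)
E
python3 f.py
```

```text
18.25 [0.4687 0.2407 0.0257] [ 0.23 -1.11  0.65] [-0.03 -0.13  0.  ]
[[19 19 19 18 10  9  9  8  5  8  9  9  9 10 10 10  9 11 16 20 20 20 20 20]
 [19 19 19 17 10  9  9  8  5  9  9  9  9  9 10  9 10 12 19 21 20 20 20 20]
 [20 20 20 16  9  9  9  7  5  9  9  9  9 10 10 10 10 13 19 20 19 19 19 19]
 [20 19 19 14  9  9  9  7  6  9  9  9 10 10 10 10 10 14 18 19 18 18 19 19]
 [19 19 19 17 10  9  8  6  7  9  9  9 10 10 10 10 11 14 19 19 19 19 19 19]
 [19 19 19 18 14  9  8  5  8  9  9  9 10 10 10 10 12 17 19 19 19 19 19 19]
 [19 19 19 19 18 11  8  6  9  9  9  9  9 10 11 12 16 19 19 19 19 19 18 18]
 [18 18 19 19 19 14  8  5  9  9  9  9 11 13 16 18 18 18 18 18 18 18 18 18]
 [19 19 19 19 17 14 10  6  9  9  9 11 15 19 19 18 18 18 19 18 19 19 19 19]
 [20 20 19 13 10 14 15 10  7  5  5  9 15 18 19 19 18 18 18 18 18 18 18 18]
 [19 16 13 11  9  9  8  4  2  2  1  3  8 15 18 18 18 18 18 18 17 17 17 17]
 [13 12 12 12 12 10  4  1  1  0  1  1  5 12 18 18 18 18 18 18 17 17 17 17]
 [12 12 12 12 11  8  3  1  1  1  1  1  5 12 18 19 18 18 18 18 18 18 18 18]
 [11 12 12 11  9  6  3  1  1  1  1  2  5 12 18 18 18 18 18 18 18 18 18 18]
 [ 8  8  8  8  7  6  4  2  1  1  1  2  5 10 15 18 18 18 18 18 18 18 18 18]
 [ 7  7  7  7  5  5  6  4  3  2  3  5  7 10 12 15 18 18 18 18 18 18 18 18]
 [ 7  8  8  7  6  5  5  6  6  5  7 10  8  8 12 13 15 17 19 19 19 19 19 19]
 [ 5  7  7  8  7  6  5  5  5  6  6  6  7  9 12 12 13 14 17 17 19 19 19 19]]
```

Call:
play_rows([
  [0,0,-0.04,0,1],
  [0,0,-0.04,0,1],
  [0,0,-0.04,0,1],
  [0,0,-0.04,0,1],
  [0,0,0,0,1],
])

```text
t: 18.88
eef_pos: [0.4686, 0.2406, 0.0216]
eef_rot: [-180.0, -0.0, 118.6]
ft_force: [0.2, 0.2, 0.4]
opening: 0.0003
finger_force: 0.0
```

```bash
python3 f.py
```

```text
18.98 [0.4687 0.2406 0.0217] [-0.35 -0.11  0.1 ] [ 0.05 -0.12  0.03]
[[19 19 19 17 10  9  9  8  5  7  9  9  9 10 10 10 10 11 16 20 20 20 20 20]
 [19 19 19 16  9  9  9  8  5  9  9  9  9  9 10  9  9 12 19 21 20 20 20 20]
 [20 20 19 16 10  9  9  7  5  9  9  9  9 10 10 10 10 13 19 20 19 19 19 19]
 [20 20 18 13  9  9  9  7  6  9  9  9 10 10 10 10 10 14 19 18 19 19 19 18]
 [19 19 18 12  9  9  8  6  8  9  9  9 10 10 10 10 10 14 19 19 19 19 19 19]
 [19 19 18 14  9  9  8  5  8  9  9  9 10 10 10 10 12 17 19 19 19 19 19 19]
 [19 19 19 17 11  9  8  5  9  9  9  9  9  9 10 10 12 17 19 19 19 18 19 19]
 [18 19 19 18 14  9  8  6  9  9  9  9 10 10 11 12 15 18 18 18 18 18 18 18]
 [19 19 19 19 16 10  7  6  9  9  9 10 10 13 16 18 18 18 19 19 19 19 19 19]
 [20 20 19 13  9  8  6  7  9  9  9  9 12 18 19 19 19 18 18 18 18 18 18 18]
 [19 16 13 11  9  8  6  7  8  7  5  3  8 15 18 18 18 18 18 18 17 17 17 17]
 [13 12 12 12 12 11  5  3  3  2  1  1  5 12 18 18 18 18 18 18 17 17 17 17]
 [12 12 12 12 12  8  3  1  1  1  1  1  5 12 18 19 18 19 19 18 18 18 18 18]
 [11 12 12 12  9  6  3  1  1  1  1  1  5 12 18 18 18 18 18 18 18 18 18 18]
 [ 8  8  8  8  7  6  4  2  0  1  0  2  5 10 15 18 18 18 18 18 18 18 18 18]
 [ 7  7  7  7  6  5  6  4  2  2  2  4  7 10 12 15 19 18 18 18 18 18 18 18]
 [ 7  8  8  7  6  5  5  6  6  5  6  7  7  8 12 13 15 17 19 19 19 19 19 19]
 [ 5  7  7  8  7  6  5  5  5  6  5  6  7  9 12 12 13 14 18 17 19 19 19 19]]
```

Call:
play_rows([
  [0.05,0.03,-0.02,0,1],
  [0,0,-0.04,0,1],
  [0,0,-0.04,0,1],
  [0,0,-0.02,0,1],
  [0,0,0,0,1],
])

```text
t: 19.6
eef_pos: [0.4699, 0.2414, 0.0186]
eef_rot: [-180.0, 0.0, 118.6]
ft_force: [-0.8, 0.0, -0.6]
opening: 0.0005
finger_force: 0.0
```

```bash
python3 f.py
```

```text
19.7 [0.4699 0.2414 0.0187] [-0.22  0.52 -0.52] [ 0.02 -0.1  -0.03]
[[19 19 19 19 15  9  9  9  7  5  9  9  9 10 10  9 10 10 13 20 20 20 20 20]
 [19 19 19 18 12  9  9  9  7  6  9  9  9  9 10 10 10 10 15 20 20 20 20 20]
 [20 20 20 19 12  9  9  8  6  7  9  9  9 10 10 10  9 10 15 19 20 19 19 19]
 [20 20 19 18 10  9  9  8  5  8  9  9  9 10 10 10  9 12 17 19 19 19 19 18]
 [19 19 18 15 10  9  9  8  5  9  9  9  9  9 10 10  9 12 17 19 19 19 19 19]
 [19 19 19 15 10  9  9  7  5  9  9  9  9 10 10 10  9 13 18 19 19 19 19 19]
 [19 19 18 14  9  9  9  7  6  9  9  9 10  9 10 10 10 14 19 19 19 19 19 19]
 [18 18 19 17 10  9  8  6  7  9  9  9 10 10 10 10 11 15 18 18 18 18 18 18]
 [19 19 19 18 12  9  8  5  8  9  9  9 10  9 10 11 13 17 18 19 19 19 19 19]
 [20 20 19 13  9  9  8  5  9  9  9  9 10 10 13 16 18 18 18 18 18 18 18 18]
 [19 16 13 12  9  8  7  5  9  9  9  9  9 12 18 18 18 18 18 18 18 17 17 17]
 [13 12 12 12 12 11  6  6  9  9  8  5  6 12 18 18 18 18 18 18 17 17 17 18]
 [12 12 12 12 11  8  3  5  5  4  2  2  5 12 18 19 19 18 19 19 18 18 18 18]
 [12 12 12 11 10  6  3  1  1  1  1  1  4 12 18 18 18 18 18 18 18 18 18 18]
 [11  8  8  8  7  6  4  1  1  1  1  1  5 10 15 18 18 18 18 18 18 18 18 18]
 [ 8  7  7  7  6  5  6  4  3  2  2  4  7 10 12 15 18 18 18 18 18 18 18 18]
 [ 7  8  8  7  6  5  5  5  6  5  6  7  7  8 12 13 15 17 19 19 19 19 19 19]
 [ 5  7  7  8  7  6  5  5  5  6  5  5  7  9 12 12 13 14 18 17 19 20 19 19]]
```

Call:
play_rows([
  [0,0,-0.04,0,1],
  [0,0,-0.04,0,1],
  [0,0,-0.04,0,1],
  [0,0,-0.02,0,1],
  [0,0,0,0,1],
])

```text
t: 20.32
eef_pos: [0.47, 0.2414, 0.0152]
eef_rot: [180.0, 0.0, 118.6]
ft_force: [-0.6, -0.2, 2.2]
opening: 0.0001
finger_force: 1.6
```

```bash
python3 f.py
```

```text
20.43 [0.47   0.2415 0.0153] [-0.8  -0.3   3.42] [-0.06 -0.03 -0.04]
[[19 19 19 19 15  9  9  8  7  6  9  9  9 10 10 10 10 10 12 18 20 20 20 20]
 [19 19 19 18 13  9  9  9  7  6  9  9  9 10 10  9 10 10 15 20 20 20 20 20]
 [20 20 20 19 12  9  9  8  6  7  9  9  9 10  9  9  9 11 15 19 20 19 19 19]
 [20 19 20 18 10  9  9  8  5  8  9  9  9 10 10 10 10 12 17 19 19 18 19 19]
 [19 19 19 17 10  9  9  8  5  9  9  9  9  9 10 10 10 12 17 19 19 19 19 19]
 [19 19 19 15 10  9  9  7  5  9  9  9 10 10 10 10 10 13 18 19 19 19 19 19]
 [19 19 18 14  9  9  9  7  6  9  9  9 10 10 10 10 10 14 19 19 19 18 19 19]
 [18 19 18 14  9  9  8  6  7  9  9  9 10 10 10 10 10 14 18 18 18 18 18 18]
 [19 19 19 17 10  9  8  5  8  9  9  9 10 10  9 10 12 16 18 19 19 19 19 19]
 [20 20 19 13  9  9  8  6  9  9  9  9  9 10 10 11 13 17 18 18 18 18 18 18]
 [19 16 13 12  9  9  8  6  9  9  9  9 10 10 12 15 18 18 18 18 17 18 17 17]
 [13 12 12 12 12  9  7  6  9  9  9  9 10 14 16 18 18 18 18 18 17 17 17 17]
 [12 12 12 12 11  8  5  7  9  9  8  6  8 14 18 19 19 18 18 19 18 18 18 18]
 [12 12 12 11  7  6  3  5  5  5  3  1  5 12 18 18 18 18 18 18 18 18 18 18]
 [12 11  8  8  6  6  4  2  1  1  1  1  5 10 15 18 18 18 18 18 18 18 18 18]
 [ 8  8  7  7  6  5  6  3  2  2  2  3  6 10 12 15 19 18 18 18 18 18 18 18]
 [ 7  8  8  7  6  5  5  6  6  5  6  7  7  8 12 13 15 17 19 19 19 19 19 19]
 [ 5  7  7  7  7  6  5  5  6  6  6  6  7  9 12 13 13 14 18 17 19 19 19 19]]
```

The button is in contact, at about 3 N after roughly 3 mm. I'll continue gently toward the stop.

Call:
play_rows([
  [0,0,-0.03,0,1],
  [0,0,-0.03,0,1],
  [0,0,-0.02,0,1],
  [0,0,0,0,1],
  [0,0,0,0,1],
])

```text
t: 21.05
eef_pos: [0.47, 0.2414, 0.0132]
eef_rot: [180.0, -0.0, 118.6]
ft_force: [-0.2, -0.3, 4.9]
opening: 0.0007
finger_force: 2.6
```

Call:
play_rows([
  [0,0,-0.02,0,1],
  [0,0,-0.02,0,1],
  [0,0,0,0,1],
])

```text
t: 21.42
eef_pos: [0.47, 0.2414, 0.0123]
eef_rot: [180.0, 0.0, 118.6]
ft_force: [-0.9, 0.5, 6.2]
opening: 0.0002
finger_force: 3.0
```

Call:
play_rows([
  [0,0,-0.02,0,1],
  [0,0,-0.02,0,1],
  [0,0,0,0,1],
])

```text
t: 21.8
eef_pos: [0.47, 0.2414, 0.0114]
eef_rot: [180.0, 0.0, 118.6]
ft_force: [-2.3, -0.9, 7.3]
opening: 0.0002
finger_force: 4.0
```

Call:
play_rows([
  [0,0,-0.02,0,1],
  [0,0,0,0,1],
  [0,0,0,0,1],
])

```text
t: 22.18
eef_pos: [0.4701, 0.2415, 0.0113]
eef_rot: [180.0, 0.0, 118.6]
ft_force: [-3.2, -2.7, 13.6]
opening: 0.0005
finger_force: 7.0
```

The hard stop is reached: z no longer changes and the force has risen to 13.6 N. I'll relieve a little side force and hold.

Call:
play_rows([
  [-0.008,-0.006,0,0,1],
  [0,0,0,0,1],
  [0,0,0,0,1],
  [0,0,0,0,1],
  [0,0,0,0,1],
  [0,0,0,0,1],
  [0,0,0,0,1],
  [0,0,0,0,1],
  [0,0,0,0,1],
  [0,0,0,0,1],
  [0,0,0,0,1],
  [0,0,0,0,1],
])

```text
t: 23.68
eef_pos: [0.4701, 0.2414, 0.0114]
eef_rot: [179.9, 0.0, 118.6]
ft_force: [-2.4, -1.7, 12.3]
opening: 0.0004
finger_force: 6.3
```

Call:
play_rows([
  [0,0,0,0,1],
  [0,0,0,0,1],
  [0,0,0,0,1],
  [0,0,0,0,1],
  [0,0,0,0,1],
  [0,0,0,0,1],
  [0,0,0,0,1],
  [0,0,0,0,1],
  [0,0,0,0,1],
  [0,0,0,0,1],
  [0,0,0,0,1],
  [0,0,0,0,1],
])

```text
t: 25.18
eef_pos: [0.47, 0.2414, 0.0114]
eef_rot: [179.9, 0.0, 118.6]
ft_force: [-2.0, -0.6, 11.7]
opening: 0.0007
finger_force: 6.3
```

Call:
play_rows([
  [0,0,0,0,1],
  [0,0,0,0,1],
  [0,0,0,0,1],
  [0,0,0,0,1],
  [0,0,0,0,1],
  [0,0,0,0,1],
])

```text
t: 25.92
eef_pos: [0.4701, 0.2414, 0.0114]
eef_rot: [179.9, 0.0, 118.6]
ft_force: [-2.2, -0.6, 12.4]
opening: 0.0003
finger_force: 6.3
```

```bash
cat > g.py <<'E'
from h import *
A=bot.capture('scene');o=bot.get_obs();print(o['t'],o['eef_pos'],o['ft_force'])
S=cv2.imread('pics/s5.png')[:,:,::-1]
d=cv2.absdiff(A,S).max(2)
print("receiver -y half diff",d[236:258,392:425].mean(),d[236:258,392:425].max(),"cover",d[240:262,285:350].mean(),"bg",d[300:340,440:480].mean())
p=cv2.phaseCorrelate(np.float64(cv2.cvtColor(S,7)[234:262,386:424]),np.float64(cv2.cvtColor(A,7)[234:262,386:424]));print(p)
E
python3 g.py
```

```text
25.975 [0.47005376 0.24145253 0.01138591] [-3.01207714 -0.21129146 12.41561601]
receiver -y half diff 27.848484848484848 76 cover 36.621678321678324 bg 5.228125
((-0.015480752610045556, -0.3038906502113363), 1.0337823193582385)
```

```bash
python3 -c "
from h import *
print(bot.finish_job())"
```

```text
the job is handed in; nothing more can be done
None
```

The white cover is off and lying flat, right way up, on the bare cabinet top; the round pairing button was held on its stop at about 12–14 N for over 3 s and was still held down when I handed the job in.

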